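# Take the wide bangle off its bar

### The arm

A 6-joint arm with a two-finger parallel gripper is mounted at the origin on the work surface. World frame = base frame: x ahead of the robot, y to its left, z up, the work surface at z = 0. Lengths are in mm, angles in rad, forces in N, time in s.
With the tool pointing down it reaches from about 275 to 750 mm from the base axis. Payload 10.2 kg.
Tool frame: the origin (TCP) lies at the very end of the fingers, on their centre line; the grasp point (between the pads) lies 19 mm behind it; x points along the fingers, y is the direction in which the jaws open and shut, and the axes are right-handed (so a half turn about x gives the same grasp; the last joint's range is limited). The gripper opens to 85 mm and grips with 20 to 120 N. Pads are 22 mm wide; open, the fingers measure 114 mm over their backs; the gripper's body (76 mm by 85 mm) begins 54 mm behind the grasp point. The pads swing forward as they close: fully open they stand 13 mm farther back than shut.
Start: joints at [-1.49, 0.313, 1.498, -0, 1.331, -0.223], TCP at [157.04, -500.969, 231.294] pointing down, gripper open.
Joint ranges: [-2.94, 2.94], [-0.97, 2.17], [0.19, 2.56], [-1.23, 4.37], [0.02, 3.11], [-2.88, 2.88]. Speed limits (rad/s): [2.39, 2.39, 3.01, 3.14, 3.14, 3.14].

### API

Orientations are given as a unit quaternion [w, x, y, z].
In Python, from rig import ctrl, viewer, order gives the robot as it stands. The module is installed in compiled form; this text tells all that it offers.
- The arm moves only by the tool carry_out, never from a script. Its argument "deltas" is a list of rows, each a list of 7 numbers: the gripper command: -1 is fully open, 1 is shut, values between are in proportion, then the shift along the tool's x, y, z in mm, then the turn, a rotation vector about the tool's x, y, z in degrees. A call has exactly 5 rows; each row is the pose to reach, as a shift and turn from the pose commanded when the call began, along the tool's axes at that moment; what a row does not reach only later rows make up. A row lasts 1/8 s, in which the tool goes at most 62.5 mm and 10.7 degrees, less where a joint would pass 70% of its speed; a pose out of reach is approached as far as the arm can. A call with a gripper value outside its range is refused whole. The fingers move at their own pace and stop on an object; "newtons" is the grip in N (left out, the last holds). Time passes only in rows, so rows that repeat a pose let the fingers close, or fill a call up. It gives the time, the measured TCP pose, the force and the opening at its end, in the units of the state.
- ctrl.sense(): the state, without advancing time (a new reading comes with each control period).
- viewer.capture(name): name is "side" or "top" or "wrist"; returns the picture (420x560x3 uint8, red, green, blue); there is no depth.
- viewer.calibration(name): a dict with "fx", "fy", "cx", "cy" (pixels), "xyz" and "attitude" of the camera in the world; the wrist camera has in their place "T_tool_cam" (4x4, takes a point from camera to tool coordinates, whose origin is the TCP and whose axes are the tool frame's). Camera axes: x right, y down, z forward; pixel columns grow to the right and rows downward; lengths in mm; the calibration is good to about 2 mm. A picture is of the moment at which its call begins: read the wrist's pose just before it. calibration takes no time and is no camera call.
- order.finish_job(): hands the job in, once; it reports no verdict.
The state is a dict: "time_s": time; "joints": joint angles; "dq": joint speeds; "tau": joint torques, N m; "eef_pos": TCP position; "ee_rot": TCP orientation; "force": force on the tool from outside, world axes, zero at the start; "wrist_torque": the same for the moment, N m; "grip_width": opening from 0.0 (shut) to 1.0 (fully open).
Only numpy, scipy, OpenCV 4.12 (cv2) and the standard library are available. Lean on these libraries where they do the work, as an engineer would, in place of code of your own. Each camera call takes 0.05 s, during which the arm holds its last target. There are 200 camera calls.

### The job

Two steel bangles hang on two bars at the jeweller's bench. Slide the wide bangle off the open end of its bar and set it down inside the black ribbed tray; do not let it drop. Leave the narrow bangle hanging where it is.

Things in the scene. Friction and masses are not known exactly. Their poses are not given: they have to be found in the camera images.
- wide_bangle: the bangle to move: plain steel ring 26 mm wide (along its axis), outer diameter 58, bore 50, wall 4, about 0.14 kg. It hangs with the top of its bore on a level bar, its centre 18 mm below the bar's axis and 60 to 100 mm from the open end. Origin at its centre; x is the ring's axis, along the bar. Grip from above across the outer diameter, level with its centre, fingers closing square to the bar.
- narrow_bangle: the bangle to leave alone: a steel ring of the same diameters but only 10 mm wide, hanging in the same way on the other, identical stand. Origin at its centre, x axis along its bar. Which stand is on the left varies.
- bar_end (a point): centre of the open end of the wide bangle's bar, a fixed level steel rod 14 mm in diameter, axis 115 mm above the table. x points from the open end along the bar to its fixed end, a 30 mm clamp block 145 mm away, on a 20 mm post 137 mm tall with a 90 mm square base 14 mm high.
- tray: fixed open black tray, outside 170 mm (x) by 190 mm (y), 20 mm high, walls and floor 5 mm. Low ribs run along its x, 20 mm apart from the middle outwards, tops 8 mm above the table; a bangle stood on edge between two ribs, axis along the tray's x, does not roll, its centre about 36 mm above the table. Origin at the centre of its underside, z up.
There are look-alikes about, which are no part of the job. Leave any yellow look-alike of the wide_bangle alone.

How it is judged:
By the outcome, as a careful person would: the job done as asked, in the order asked, and still so for the second after the job is handed in, with the robot touching nothing.
It also fails if it takes over 42 s, if anything falls off the work surface, if the arm or the gripper's body presses on something with over 40 N, if the wrist force passes 120 N, or if a joint passes its speed limit or range.

## Working session

There is one attempt and no reset: what is moved stays moved. The work goes in short steps, Python scripts to look and compute and a tool call to move; the robot and the scene stay as the last step left them, time stands still between calls to the robot, and variables do not carry over. Pictures are saved under pics/ and viewed, about 8 in all and at most 12, crops included, and the job is handed in when it is done.

Besides the shell and the picture viewer there is one more tool, called after "Emit:" in YAML: its name, and indented under it one key for each argument. carry_out: Moves the arm, as the interface text tells. Its arguments: {"type":"object","properties":{"deltas":{"type":"array"},"newtons":{"type":"number"}},"required":["deltas"]}

```bash
mkdir -p pics
python3 - <<'E'
from rig import ctrl, viewer, order
import cv2,numpy as np
print(ctrl.sense())
for n in("top","side","wrist"):
    im=viewer.capture(n); cv2.imwrite(f"pics/{n}0.png",im[:,:,::-1]); print(n,viewer.calibration(n))
E
```

```text
{'time_s': 0.0, 'joints': array([-1.49038295e+00,  3.13449157e-01,  1.49845732e+00,  9.69903898e-06,
        1.33097128e+00, -2.23383203e-01]), 'dq': array([-0.00120621, -0.00118493, -0.00024582, -0.00104366,  0.00032775,
       -0.00076686]), 'tau': array([ 1.04781047e-03, -4.12268436e+01, -2.59739721e+01, -9.75913485e-05,
        4.13990580e-03, -1.50175970e-05]), 'eef_pos': array([ 157.02915952, -500.69660473,  230.7278835 ]), 'ee_rot': array([ 0.10654197,  0.69900064,  0.10744787, -0.69892909]), 'force': array([-0.24157336,  0.11659328,  0.47617626]), 'wrist_torque': array([-0.01182828,  0.02406588, -0.0098151 ]), 'grip_width': 1.0008564122058101}
top {'fx': 402.5664660239657, 'fy': 402.5664660239657, 'cx': 283.2991194367424, 'cy': 198.6785071564073, 'xyz': array([492.56761294, -68.15107642, 870.42385923]), 'attitude': array([ 0.01998122, -0.70626006,  0.70733457, -0.02180107])}
side {'fx': 486.87268134914575, 'fy': 486.87268134914575, 'cx': 276.65852678290014, 'cy': 207.19924382669134, 'xyz': array([162.68355842, 694.7263524 , 842.97470189]), 'attitude': array([ 0.09328194, -0.20838523,  0.88584883, -0.40391327])}
wrist {'fx': 292.4667974635099, 'fy': 292.4667974635099, 'cx': 283.6395200606632, 'cy': 211.1032622400233, 'T_tool_cam': array([[ 7.36593095e-04, -3.16628650e-01,  9.48549290e-01,
        -1.40934013e+02],
       [ 9.99999712e-01,  6.00774128e-05, -7.56492741e-04,
        -2.40014583e-02],
       [ 1.82540888e-04,  9.48549574e-01,  3.16628603e-01,
        -8.14829110e+01],
       [ 0.00000000e+00,  0.00000000e+00,  0.00000000e+00,
         1.00000000e+00]])}
```

View pics/top0.png

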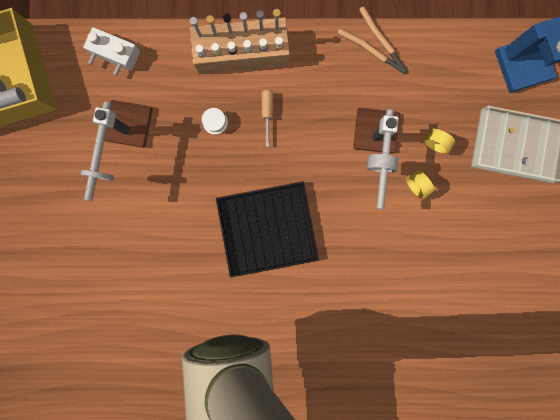

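View pics/side0.png

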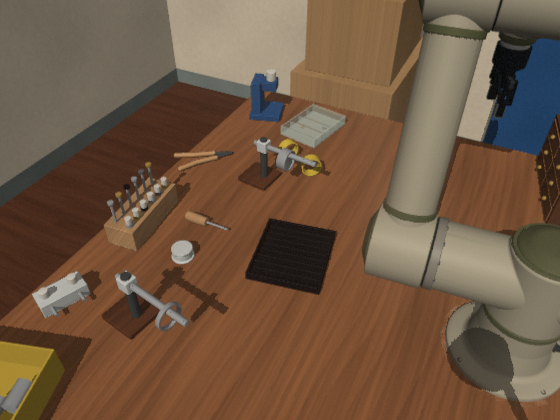

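The top view shows the wide bangle on the right stand at about (383,163), with its bar from the clamp at (389,123) to the open end at (382,207). The tray is centred near (268,229), the narrow bangle is at (97,175), and two yellow look-alikes sit at (440,141) and (421,185). The side view agrees.

```bash
cat > h.py <<'E'
import numpy as np,cv2
from scipy.spatial.transform import Rotation as R
from rig import ctrl,viewer,order
def rot(q): return R.from_quat([q[1],q[2],q[3],q[0]]).as_matrix()
def cam(n,s=None):
    c=viewer.calibration(n); K=(c['fx'],c['fy'],c['cx'],c['cy'])
    if n=='wrist':
        T=c['T_tool_cam']; A=rot(s['ee_rot']); return K,A@T[:3,3]+s['eef_pos'],A@T[:3,:3]
    return K,c['xyz'],rot(c['attitude'])
def onz(cm,uv,z):
    K,p,A=cm; uv=np.atleast_2d(uv).astype(float)
    d=np.c_[(uv[:,0]-K[2])/K[0],(uv[:,1]-K[3])/K[1],np.ones(len(uv))]@A.T
    return p+d*((z-p[2])/d[:,2])[:,None]
def proj(cm,P):
    K,p,A=cm; q=(np.atleast_2d(P)-p)@A; return np.c_[K[0]*q[:,0]/q[:,2]+K[2],K[1]*q[:,1]/q[:,2]+K[3]]
E
python3 - <<'E'
from h import *
im=cv2.imread('pics/top0.png'); cm=cam('top')
hsv=cv2.cvtColor(im,cv2.COLOR_BGR2HSV)
m=((hsv[...,1]<60)&(hsv[...,2]>90)).astype(np.uint8)
m[:, :360]=0; m[:,405:]=0; m[:105]=0; m[215:]=0
for v in range(112,212,3):
    u=np.nonzero(m[v])[0]
    if len(u): print(v,u.min(),u.max(),len(u),end=' | ')
g=(hsv[...,2]<45).astype(np.uint8); g[:175]=0; g[285:]=0; g[:,:205]=0; g[:,330:]=0
g=cv2.morphologyEx(g,cv2.MORPH_OPEN,np.ones((5,5)))
c=max(cv2.findContours(g,0,1)[0],key=cv2.contourArea); r=cv2.minAreaRect(c); b=cv2.boxPoints(r); print('\n',r); P=onz(cm,b,20); print(P, P.mean(0)); print([np.linalg.norm(P[i]-P[i-1]) for i in range(4)])
A=cv2.resize(im[100:220,350:450],None,fx=5,fy=5,interpolation=2)
cv2.imwrite('pics/crop1.png',A)
E
```

```text
112 386 393 8 | 115 384 392 9 | 118 382 398 17 | 121 380 397 9 | 124 380 397 8 | 127 379 397 13 | 130 379 396 18 | 133 379 393 15 | 136 384 390 7 | 139 383 390 8 | 142 383 390 8 | 145 383 389 7 | 148 383 389 7 | 151 382 389 8 | 154 372 388 17 | 157 368 397 30 | 160 368 397 30 | 163 368 397 30 | 166 367 397 31 | 169 368 396 28 | 172 380 387 8 | 175 380 386 7 | 178 380 386 7 | 181 380 386 7 | 184 379 385 7 | 187 379 385 7 | 190 379 385 7 | 193 378 384 7 | 196 378 384 7 | 199 378 384 7 | 202 377 383 7 | 205 377 383 7 | 208 378 383 6 | 
 ((266.54705810546875, 229.11178588867188), (79.32731628417969, 89.38933563232422), 79.26110076904297)
[[ 543.53074129   73.57917908   20.        ]
 [ 578.66517549 -112.38301614   20.        ]
 [ 414.43071934 -142.65751481   20.        ]
 [ 380.17791067   41.30607288   20.        ]] [479.2011367  -35.03881975  20.        ]
[np.float64(166.51036201245333), np.float64(189.25212420777822), np.float64(167.00150255830837), np.float64(187.1252428135229)]
```

View pics/crop1.png

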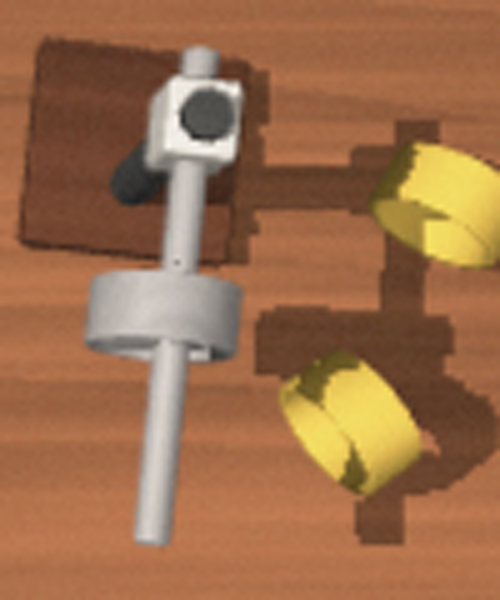

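The crop shows the bar end at about (380.3,208.5), the wide ring's top between rows 154.4 and 169, and the two yellow rings standing on edge. At roughly 58 mm they are lower than the fingers will be.

```bash
cat > plan.py <<'E'
from h import *
cm=cam('top')
v=np.array([142,148,175,184,187,193,196,202,205.]);u=np.array([386.5,386,383,382,382,381,381,380,380])
a,b=np.polyfit(v,u,1)
L=onz(cm,np.c_[a*np.array([140,208.5])+b,[140,208.5]],115)
ax=(L[0]-L[1]);ax/=np.linalg.norm(ax); e=L[1]
c=onz(cm,[(a*161.7+b,161.7)],126)[0]; s=(c-e)@ax
W=e+s*ax
if __name__=='__main__':
    c2=onz(cm,[(382.5,163)],97)[0]
    print('end',e,'ax',ax,np.degrees(np.arctan2(ax[1],ax[0])),'s',s,'W',W,'sidecheck',c2)
    S=ctrl.sense(); A=rot(S['ee_rot']); print(A)
    # desired: x down, y perp to bar
    y=np.array([-ax[1],ax[0],0]); x=np.array([0,0,-1.])
    for sg in(1,-1):
        D=np.c_[x,sg*y,np.cross(x,sg*y)]
        print(sg,'turn',np.degrees(R.from_matrix(A.T@D).as_rotvec()))
    t=np.array([W[0],W[1],230]); print('shift',A.T@(t-S['eef_pos']))
    sc=cam('side'); print('side proj end,W',proj(sc,[e,[W[0],W[1],97]]))
E
python3 plan.py
```

```text
end [ 518.52158592 -250.81257437  115.        ] ax [ 0.99267835 -0.12078778  0.        ] -6.937569516041754 s 87.18120162947847 W [ 605.0644776  -261.34299779  115.        ] sidecheck [ 607.24229448 -262.33862564   97.        ]
[[-6.94482698e-05  2.99150933e-01 -9.54205803e-01]
 [ 9.44671431e-04 -9.54205360e-01 -2.99150863e-01]
 [-9.99999551e-01 -9.22186471e-04 -2.16331428e-04]]
1 turn [-1.55655800e+02 -7.54034763e-02 -1.35558970e-03]
-1 turn [ 2.43441829e+01 -9.82906766e-04  5.46733181e-02]
shift [   1.07527671  -94.44218324 -499.1651783 ]
side proj end,W [[315.78716498 163.79970599]
 [286.69361203 158.58018895]]
```

Emit:
carry_out:
  deltas:
    - [-1,0,-11,-60,5,0,0]
    - [-1,0,-22,-120,10,0,0]
    - [-1,0,-34,-180,15,0,0]
    - [-1,0,-46,-240,20,0,0]
    - [-1,0,-57,-300,24.3,0,0]
  newtons: 40

```text
time_s: 0.78
eef_pos: [427.8, -355.6, 231.2]
ee_rot: [0.043, -0.706, 0.043, 0.706]
force: [0.4, -1.2, -0.5]
grip_width: 1.0
```

Run:
```python
from plan import *
S=ctrl.sense(); A=rot(S['ee_rot']); print(S['time_s'],S['eef_pos'],A); t=np.array([W[0],W[1],230]); print('shift',A.T@(t-S['eef_pos']))
```

```text
0.775 [ 427.80317893 -355.55763293  231.20191532] [[-1.44248556e-04 -1.22658165e-01 -9.92448968e-01]
 [ 1.02036385e-04 -9.92448975e-01  1.22658151e-01]
 [-9.99999984e-01 -8.35726436e-05  1.55674927e-04]]
shift [   1.18595893 -115.24566323 -164.36678705]
```

Emit:
carry_out:
  deltas:
    - [-1,0,-35,-50,0,0,0]
    - [-1,0,-70,-100,0,0,0]
    - [-1,0,-115,-164,0,0,0]
    - [-1,0,-115,-164,0,0,0]
    - [-1,0,-115,-164,0,0,0]

```text
time_s: 1.4
eef_pos: [603.3, -261.6, 230.4]
ee_rot: [0.042, -0.705, 0.042, 0.706]
force: [-0.2, -0.3, 0.1]
grip_width: 0.998
```

Run:
```python
from plan import *
S=ctrl.sense(); im=viewer.capture('wrist'); cv2.imwrite('pics/w1.png',im[:,:,::-1]); np.savez('w1.npz',p=S['eef_pos'],q=S['ee_rot'])
w=cam('wrist',S); print(S['time_s'],S['eef_pos']); print(proj(w,[e,[*W[:2],115],[*W[:2],126],e+60*ax]))
```

```text
1.4 [ 603.34259691 -261.55287182  230.42524165]
[[283.33021499 287.12499078]
 [283.5170168  204.89974028]
 [283.50094488 208.61369755]
 [283.45476598 232.30091678]]
```

View pics/w1.png

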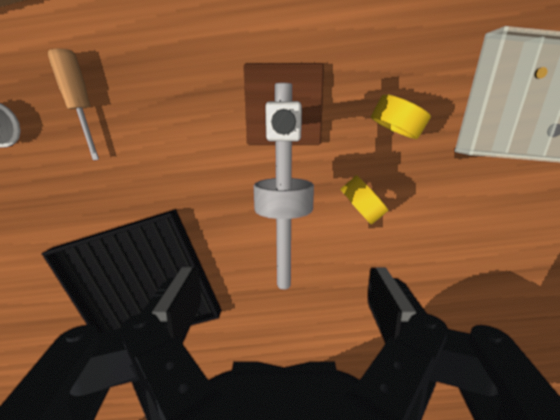

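The wrist view shows the bar straight down column 284 with its end at row 288, against a prediction of (283.3,287). The ring spans u 254–314 and rows 178–217. I'll check the ring's axial centre numerically.

Run:
```python
from plan import *
d=np.load('w1.npz'); S=dict(eef_pos=d['p'],ee_rot=d['q']); w=cam('wrist',S)
im=cv2.imread('pics/w1.png'); h=cv2.cvtColor(im,cv2.COLOR_BGR2HSV); m=(h[...,1]<60)&(h[...,2]>90)
for k in range(250,320,5): 
    r=np.nonzero(m[150:240,k])[0]+150; print(k,r.min() if len(r) else '',r.max() if len(r) else '',end='; ')
for v in range(150,290,8):
    r=np.nonzero(m[v,240:330])[0]+240; print(v,r.min(),r.max(),end='; ')
print()
pr=np.array([-ax[1],ax[0],0])
for o in(-13,13):
  for nm,P in(('top',[*(W+o*ax)[:2],126]),('L',np.r_[(W+o*ax+29*pr)[:2],97]),('R',np.r_[(W+o*ax-29*pr)[:2],97])): print(o,nm,proj(w,[P])[0].round(1))
print(im[170:222,283,:].mean(1).round().astype(int))
```

```text
250  ; 255 185 210; 260 181 214; 265 180 216; 270 179 217; 275 178 218; 280 150 239; 285 150 239; 290 150 239; 295 179 217; 300 190 216; 305 189 214; 310 188 211; 315  ; 150 276 290; 158 276 290; 166 276 290; 174 276 290; 182 262 294; 190 254 312; 198 254 312; 206 255 312; 214 259 306; 222 277 290; 230 277 290; 238 277 290; 246 277 290; 254 277 289; 262 277 289; 270 277 289; 278 277 289; 286 278 288; 
-13 top [283.5 222.4]
-13 L [254.2 212. ]
-13 R [312.8 212.1]
13 top [283.5 194.4]
13 L [253.4 186.3]
13 R [313.7 186.5]
[176 176 176 176 176 176 176 176 176 176 176 176 176 176 177 176 176 176
 173 158 135 141 164 173 172 170 169 168 170 171 172 171 170 170 170 171
 169 167 164 163 160 160 160 161 163 165 167 167 170 174 175 176]
```

Emit:
carry_out:
  deltas:
    - [-1,30,0,-3,0,0,0]
    - [-1,70,0,-3,0,0,0]
    - [-1,110,0,-3,0,0,0]
    - [-1,140,0,-3,0,0,0]
    - [-1,155,0,-3,0,0,0]

```text
time_s: 2.08
eef_pos: [604.5, -263.4, 75.1]
ee_rot: [0.043, -0.705, 0.043, 0.706]
force: [-0.8, 0.4, 0.4]
grip_width: 1.002
```

Emit:
carry_out:
  deltas:
    - [-0.2,0,0,0,0,0,0]
    - [0,0,0,0,0,0,0]
    - [0.2,0,0,0,0,0,0]
    - [0.35,0,0,0,0,0,0]
    - [0.35,0,0,0,0,0,0]
  newtons: 35

```text
time_s: 2.7
eef_pos: [606.4, -263.3, 77.9]
ee_rot: [-0.042, 0.707, -0.043, -0.705]
force: [-1.3, -1.0, 7.3]
grip_width: 0.675
```

Run:
```python
from plan import *
S=ctrl.sense(); im=viewer.capture('wrist'); cv2.imwrite('pics/w2.png',im[:,:,::-1]); print(S)
```

```text
{'time_s': 2.7, 'joints': array([-5.86389723e-01,  7.48327753e-01,  1.21969419e+00, -3.00807115e-04,
        1.17073622e+00,  1.10483615e+00]), 'dq': array([ 0.0008286 ,  0.00055811, -0.00019367,  0.00071204, -0.00087577,
       -0.00102581]), 'tau': array([ 9.19968244e-01, -5.37177837e+01, -2.21147615e+01,  2.78408909e-01,
       -9.34580178e-02, -9.08389684e-04]), 'eef_pos': array([ 606.41258105, -263.32346553,   77.89830746]), 'ee_rot': array([-0.04192324,  0.70664438, -0.04309936, -0.70500965]), 'force': array([-1.31623759, -0.97254247,  7.30748379]), 'wrist_torque': array([-0.12238715,  0.1864569 ,  0.0053481 ]), 'grip_width': 0.6752556230182416}
```

View pics/w2.png

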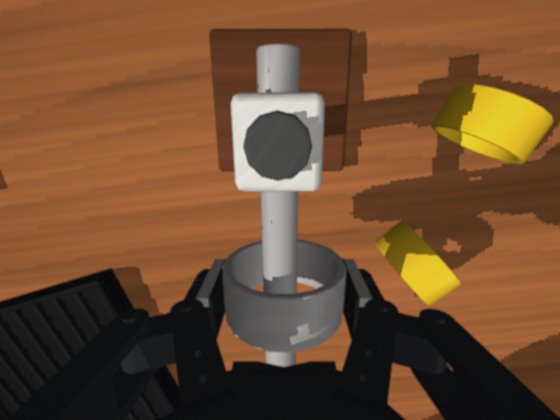

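Gripped: the opening is 57 mm, and the ring sits centred between the pads, still on the bar. Next I lift it off bar contact and slide it out along the bar.

Emit:
carry_out:
  deltas:
    - [0.5,0,0,0,0,0,0]
    - [0.5,-4,0,0,0,0,0]
    - [0.5,-9,0,0,0,0,0]
    - [0.5,-14,0,0,0,0,0]
    - [0.5,-17,0,0,0,0,0]
  newtons: 45

```text
time_s: 3.38
eef_pos: [605.9, -262.7, 93.7]
ee_rot: [-0.042, 0.706, -0.043, -0.706]
force: [0.1, 0.6, -1.1]
grip_width: 0.676
```

Emit:
carry_out:
  deltas:
    - [0.5,0,0,8,0,0,0]
    - [0.5,0,0,24,0,0,0]
    - [0.5,0,0,42,0,0,0]
    - [0.5,0,0,60,0,0,0]
    - [0.5,0,0,70,0,0,0]

```text
time_s: 4.0
eef_pos: [535.3, -254.1, 93.3]
ee_rot: [0.043, -0.706, 0.043, 0.706]
force: [1.0, 0.8, -2.1]
grip_width: 0.673
```

Run:
```python
from plan import *
S=ctrl.sense(); im=viewer.capture('wrist'); cv2.imwrite('pics/w3.png',im[:,:,::-1]); print({k:S[k] for k in('time_s','eef_pos','force','wrist_torque','grip_width')})
```

```text
{'time_s': 4.0, 'eef_pos': array([ 535.3271085 , -254.11730399,   93.28429838]), 'force': array([ 0.99831409,  0.78345236, -2.11454301]), 'wrist_torque': array([ 0.04879174, -0.02112625,  0.02886261]), 'grip_width': 0.67320927839543}
```

View pics/w3.png

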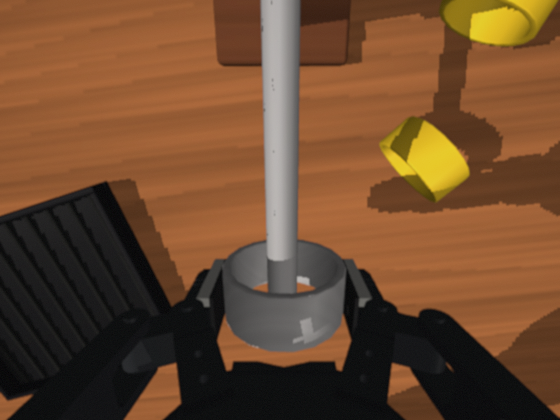

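The ring is held firmly, the bar runs free through its bore, and the bar end is now inside the ring (about row 290). I'll keep sliding.

Emit:
carry_out:
  deltas:
    - [0.5,0,0,12,0,0,0]
    - [0.5,0,0,30,0,0,0]
    - [0.5,0,0,48,0,0,0]
    - [0.5,0,0,66,0,0,0]
    - [0.5,0,0,80,0,0,0]

```text
time_s: 4.68
eef_pos: [456.5, -244.7, 93.3]
ee_rot: [-0.042, 0.706, -0.043, -0.706]
force: [0.3, 0.2, -1.5]
grip_width: 0.673
```

```bash
cat > tr.py <<'E'
from plan import *
B=np.array([[543.53,73.58,20],[578.67,-112.38,20],[414.43,-142.66,20],[380.18,41.31,20]])
c=B.mean(0); tx=(B[0]+B[1]-B[2]-B[3]); tx/=np.linalg.norm(tx); ty=np.array([-tx[1],tx[0],0])
E
python3 - <<'E'
from tr import *
print(c,tx,np.degrees(np.arctan2(tx[1],tx[0])))
S=ctrl.sense(); A=rot(S['ee_rot']); p=S['eef_pos']
# tray from the side view
im=viewer.capture('side'); cv2.imwrite('pics/s2.png',im[:,:,::-1]); sc=cam('side')
g=(cv2.cvtColor(im,cv2.COLOR_RGB2HSV)[...,2]<45).astype(np.uint8); g[:200]=0;g[300:]=0;g[:,:235]=0;g[:,345:]=0
g=cv2.morphologyEx(g,cv2.MORPH_OPEN,np.ones((5,5)))
k=max(cv2.findContours(g,0,1)[0],key=cv2.contourArea); q=cv2.approxPolyDP(cv2.convexHull(k),6,True)[:,0]
print(q.tolist(),onz(sc,q,20).round(1).tolist()); print('top-corners in side',proj(sc,B).round(1).tolist())
for sl in(-10,10):
    t=c+sl*ty; t[2]=p[2]; print(sl,t,'shift',A.T@(t-p))
x=np.array([0,0,-1.]); D=np.c_[x,-ty,np.cross(x,-ty)]; print('turn',np.degrees(R.from_matrix(A.T@D).as_rotvec()),p,S['joints'])
E
```

```text
[479.2025 -35.0375  20.    ] [0.98225475 0.18755162 0.        ] 10.809933777124025
[[269, 220], [334, 231], [319, 292], [246, 277]] [[576.5, -101.6, 20.0], [416.6, -137.2, 20.0], [376.4, 53.9, 20.0], [537.1, 87.1, 20.0]]
top-corners in side [[246.4, 271.9], [270.2, 217.1], [335.6, 229.9], [319.6, 287.3]]
-10 [481.07801618 -44.86004748  93.33758776] shift [-1.68517877e-02 -2.01324302e+02 -3.75908444e-01]
10 [477.32698382 -25.21495252  93.33758776] shift [-1.94175321e-02 -2.20376830e+02  5.70695178e+00]
turn [-1.77066134e+01 -8.27632633e-03 -6.17950295e-03] [ 456.52994602 -244.68249003   93.33758776] [-7.18474072e-01  4.51093246e-01  1.69072970e+00  2.37005464e-05
  9.99591261e-01  9.72679211e-01]
```

Emit:
carry_out:
  deltas:
    - [0.5,-10,-30,0,-3,0,0]
    - [0.5,-20,-80,0,-7,0,0]
    - [0.5,-20,-130,0,-11,0,0]
    - [0.5,-20,-175,0,-15,0,0]
    - [0.5,-20,-203,0,-17.7,0,0]

```text
time_s: 5.35
eef_pos: [481.8, -41.2, 113.5]
ee_rot: [0.068, 0.704, 0.068, -0.704]
force: [-0.5, -0.8, -1.4]
grip_width: 0.673
```

Emit:
carry_out:
  deltas:
    - [0.5,0,0,0,0,0,0]
    - [0.5,0,0,0,0,0,0]
    - [0.5,0,0,0,0,0,0]
    - [0.5,0,0,0,0,0,0]
    - [0.5,0,0,0,0,0,0]

```text
time_s: 5.98
eef_pos: [481.3, -43.5, 113.3]
ee_rot: [-0.066, -0.704, -0.066, 0.704]
force: [-0.3, -0.0, -0.8]
grip_width: 0.672
```

Run:
```python
from tr import *
S=ctrl.sense(); im=viewer.capture('wrist'); np.savez('w4.npz',p=S['eef_pos'],q=S['ee_rot']); 
w=cam('wrist',S); print({k:S[k] for k in('time_s','eef_pos','force','wrist_torque','grip_width')})
print('corners',proj(w,B).round(1).tolist()); 
for y in range(-80,81,20): print(y,proj(w,[np.r_[(c+o*tx+y*ty)[:2],8] for o in(0,40,78)]).round(1).tolist())
im=np.clip(im.astype(float)*1.0,0,255); im=(255*(im/255)**.5).astype(np.uint8)
cv2.imwrite('pics/w4.png',cv2.resize(im,None,fx=1.4,fy=1.4,interpolation=2)[:,:,::-1]); cv2.imwrite('pics/w4raw.png',im[:,:,::-1])
```

```text
{'time_s': 5.975, 'eef_pos': array([481.28639541, -43.50163426, 113.29398996]), 'force': array([-0.27677609, -0.04380677, -0.77470286]), 'wrist_torque': array([-0.01096417,  0.02050181, -0.0155947 ]), 'grip_width': 0.6715471775060642}
corners [[147.6, 111.3], [397.2, 111.6], [374.3, 299.5], [175.0, 298.8]]
-80 [[364.3, 210.8], [368.4, 165.8], [372.7, 118.5]]
-60 [[341.7, 210.8], [344.7, 165.8], [347.7, 118.6]]
-40 [[319.2, 210.8], [321.0, 165.8], [322.8, 118.6]]
-20 [[296.6, 210.8], [297.3, 165.8], [297.9, 118.6]]
0 [[274.1, 210.8], [273.6, 165.8], [273.0, 118.6]]
20 [[251.6, 210.8], [249.9, 165.9], [248.1, 118.7]]
40 [[229.0, 210.8], [226.2, 165.9], [223.2, 118.7]]
60 [[206.5, 210.9], [202.5, 165.9], [198.3, 118.7]]
80 [[184.0, 210.9], [178.8, 165.9], [173.4, 118.7]]
```

View pics/w4.png

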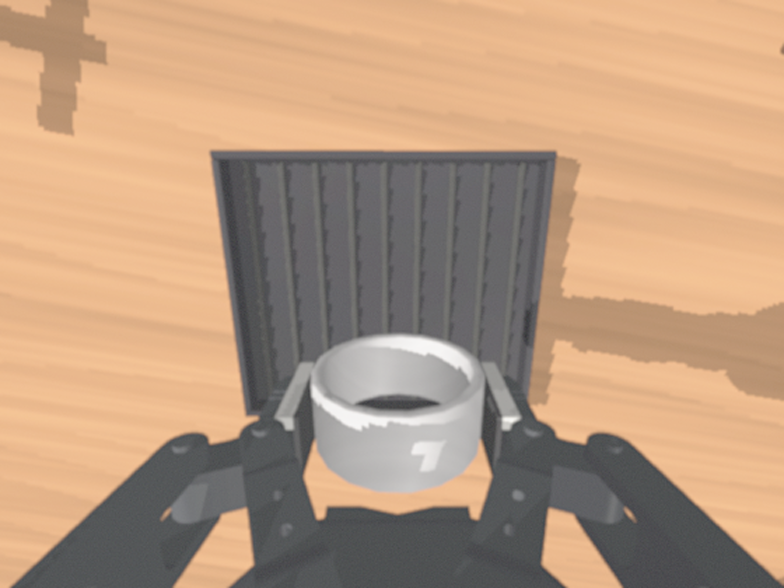

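The wrist view (scaled 1.4×) shows the ring held, with the tray square below. Far corners are at (212,152) and (555,152), and the ribs near row 200 sit at about 282, 318, 351, 386 and so on. I'll measure the ribs numerically.

Run:
```python
from tr import *
from scipy.signal import find_peaks
d=np.load('w4.npz'); S=dict(eef_pos=d['p'],ee_rot=d['q']); w=cam('wrist',S); A=rot(d['q'])
im=cv2.imread('pics/w4raw.png').astype(float)
ch=im[...,2]-im[...,0]  # rib tint
gr=im.mean(2)
for v0 in(125,145,165,185,205):
    for nm,a in(('tint',ch),('grey',gr)):
        p=a[v0-1:v0+2,160:395].mean(0); p=cv2.GaussianBlur(p[None],(5,1),0)[0]
        k=find_peaks(p,prominence=2.5)[0]; u=k+160
        P=onz(w,np.c_[u,np.full(len(u),v0)],8); t=(P-S['eef_pos'])@A
        print(v0,nm,u.tolist(),t[:,1].round(1).tolist())
col=gr[95:130,270:290].mean(1); print(col.round().astype(int).tolist())
```

```text
125 tint [176, 200, 224, 249, 274, 298, 322, 347, 372] [-87.2, -67.8, -48.4, -28.2, -8.0, 11.4, 30.8, 51.0, 71.2]
125 grey [175, 199, 224, 248, 273, 298, 322, 347, 371, 379] [-88.0, -68.6, -48.4, -29.0, -8.8, 11.4, 30.8, 51.0, 70.4, 76.8]
145 tint [177, 202, 226, 250, 274, 297, 322, 346, 369] [-88.3, -67.6, -47.8, -28.0, -8.2, 10.8, 31.4, 51.2, 70.2]
145 grey [177, 201, 225, 249, 273, 297, 321, 345, 369, 377] [-88.3, -68.4, -48.6, -28.8, -9.0, 10.8, 30.6, 50.4, 70.2, 76.8]
165 tint [180, 203, 227, 251, 274, 298, 321, 344, 368] [-87.6, -68.2, -48.0, -27.7, -8.4, 11.9, 31.3, 50.7, 70.9]
165 grey [180, 203, 227, 250, 274, 297, 320, 344, 368, 375] [-87.6, -68.2, -48.0, -28.6, -8.4, 11.0, 30.4, 50.7, 70.9, 76.8]
185 tint [183, 205, 229, 252, 274, 297, 320, 343, 366] [-87.0, -68.0, -47.3, -27.5, -8.5, 11.3, 31.1, 50.9, 70.7]
185 grey [182, 205, 228, 251, 274, 297, 320, 343, 366, 374] [-87.9, -68.0, -48.2, -28.4, -8.5, 11.3, 31.1, 50.9, 70.7, 77.6]
205 tint [185, 207, 229, 252, 274, 297, 319, 342, 364] [-87.2, -67.8, -48.4, -28.1, -8.7, 11.5, 30.9, 51.2, 70.6]
205 grey [185, 206, 229, 251, 274, 296, 319, 341, 364, 372] [-87.2, -68.7, -48.4, -29.0, -8.7, 10.7, 30.9, 50.3, 70.6, 77.6]
[187, 189, 191, 192, 193, 194, 193, 192, 192, 192, 191, 181, 157, 125, 106, 105, 105, 102, 96, 89, 88, 92, 98, 102, 104, 104, 104, 105, 104, 105, 105, 105, 105, 105, 105]
```

Emit:
carry_out:
  deltas:
    - [0.5,12,1.4,0,0,0,0]
    - [0.5,32,1.4,0,0,0,0]
    - [0.5,54,1.4,0,0,0,0]
    - [0.5,74,1.4,0,0,0,0]
    - [0.5,86,1.4,0,0,0,0]

```text
time_s: 6.65
eef_pos: [481.0, -44.4, 25.8]
ee_rot: [-0.066, -0.703, -0.067, 0.705]
force: [0.8, -0.3, -1.5]
grip_width: 0.673
```

Emit:
carry_out:
  deltas:
    - [0.5,2,0,0,0,0,0]
    - [0.5,4,0,0,0,0,0]
    - [0.5,6,0,0,0,0,0]
    - [0.5,8,0,0,0,0,0]
    - [0.5,8,0,0,0,0,0]

```text
time_s: 7.28
eef_pos: [481.6, -44.5, 19.3]
ee_rot: [0.067, 0.704, 0.067, -0.704]
force: [-0.3, -0.3, -1.7]
grip_width: 0.672
```

Emit:
carry_out:
  deltas:
    - [0.5,0.7,0,0,0,0,0]
    - [0.5,1.4,0,0,0,0,0]
    - [0.5,2,0,0,0,0,0]
    - [0.5,2,0,0,0,0,0]
    - [0.5,2,0,0,0,0,0]

```text
time_s: 7.9
eef_pos: [481.7, -44.6, 17.5]
ee_rot: [0.067, 0.704, 0.067, -0.704]
force: [-2.0, 0.3, 5.2]
grip_width: 0.669
```

Contact: the ribs carry the ring (+6.7 N change). I'll open gently.

Emit:
carry_out:
  deltas:
    - [-0.3,0,0,0,0,0,0]
    - [-0.4,0,0,0,0,0,0]
    - [-0.5,0,0,0,0,0,0]
    - [-0.7,0,0,0,0,0,0]
    - [-1,0,0,0,0,0,0]
  newtons: 20

```text
time_s: 8.52
eef_pos: [481.6, -44.6, 17.3]
ee_rot: [0.067, 0.704, 0.067, -0.704]
force: [0.6, 0.5, -1.2]
grip_width: 1.003
```

Run:
```python
from h import *
S=ctrl.sense(); im=viewer.capture('wrist'); print({k:S[k] for k in('time_s','eef_pos','force','grip_width')})
cv2.imwrite('pics/w5.png',im[:,:,::-1])
```

```text
{'time_s': 8.525, 'eef_pos': array([481.56756439, -44.56968313,  17.25532333]), 'force': array([ 0.55707267,  0.4902495 , -1.24589661]), 'grip_width': 1.0028233427996605}
```

View pics/w5.png

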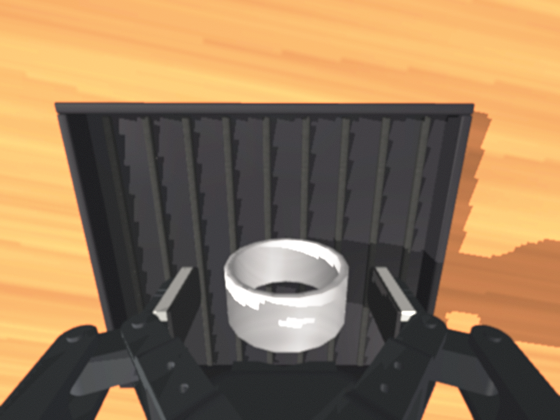

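The ring stands on edge between two ribs at about (286,295). The fingers are open, with a clear gap on both sides. I'll retreat straight up.

Emit:
carry_out:
  deltas:
    - [-1,-8,0,0,0,0,0]
    - [-1,-25,0,0,0,0,0]
    - [-1,-50,0,0,0,0,0]
    - [-1,-85,0,0,0,0,0]
    - [-1,-130,0,0,0,0,0]

```text
time_s: 9.2
eef_pos: [481.1, -44.4, 148.6]
ee_rot: [-0.066, -0.704, -0.067, 0.704]
force: [0.9, -0.3, -0.6]
grip_width: 0.993
```

Emit:
carry_out:
  deltas:
    - [-1,-30,0,20,0,0,0]
    - [-1,-60,0,60,0,0,0]
    - [-1,-60,0,100,0,0,0]
    - [-1,-60,0,120,0,0,0]
    - [-1,-60,0,120,0,0,0]

```text
time_s: 9.82
eef_pos: [363.2, -67.2, 208.0]
ee_rot: [0.066, 0.704, 0.066, -0.704]
force: [0.2, -0.7, -0.1]
grip_width: 0.999
```

Run:
```python
from h import *
S=ctrl.sense(); a=viewer.capture('top'); b=viewer.capture('side'); print({k:S[k] for k in('time_s','eef_pos','force','grip_width')})
cv2.imwrite('pics/end.png',cv2.resize(np.hstack([a[80:300,60:460],b[120:340,60:460]]),(800,220))[:,:,::-1])
```

```text
{'time_s': 9.825, 'eef_pos': array([363.19354176, -67.16139006, 207.96777272]), 'force': array([ 0.21406493, -0.72009554, -0.09249255]), 'grip_width': 0.9991898617116668}
```

View pics/end.png

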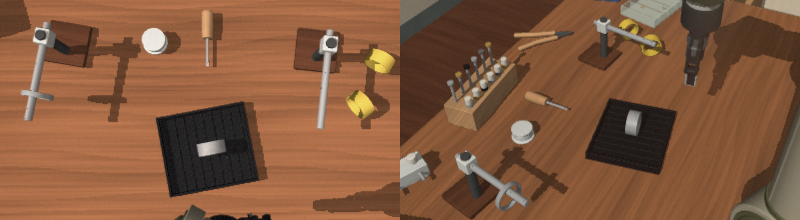

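The top and side views both show the wide bangle standing in the tray with the arm clear of it. The right-hand bar is empty, and the narrow bangle and the yellow rings have not moved.

```bash
python3 -c "
from rig import order
print(order.finish_job())"
```

```text
the job is handed in; nothing more can be done
None
```

The wide bangle is standing on edge between two ribs near the middle of the black tray, and the job was handed in at about 9.9 s of the 42 s allowed. I gripped it across its diameter, lifted it off contact with the bar and slid it off the open end. I lowered it until I felt light contact, about 7 N, then opened the gripper and backed away.

- **Last checks:** the final top and side pictures show the bangle upright in the tray, its bar empty, and the arm clear. The narrow bangle is still hanging and the yellow look-alikes have not moved. The wrist force then read under 1 N. The highest force in any reading was about 7.5 N, though forces were only read at the end of each move.
- **Disagreement:** the first tray position differed by up to about 15 mm between the top and side views. I settled it by measuring the ribs with the wrist camera before lowering; that moved the final position by 1.4 mm.

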